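# Hang the stained-slide rack up to drain

## Robot

A 6-joint arm with a two-finger parallel gripper is mounted at the origin on the work surface. World frame = base frame: x ahead of the robot, y to its left, z up, the work surface at z = 0. Lengths are in mm, angles in rad, forces in N, time in s.
With the tool pointing down it reaches from about 300 to 875 mm from the base axis. Payload 6.4 kg.
Tool frame: the origin (TCP) lies at the very end of the fingers, on their centre line; the grasp point (between the pads) lies 19 mm behind it (grasp_offset is the distance from the TCP to the grasp point, in mm); z points along the fingers, x is the direction in which the jaws open and shut, and the axes are right-handed (so a half turn about z gives the same grasp; the last joint's range is limited). The gripper opens to 88 mm and grips with 3 to 60 N. Pads are 18 mm wide; open, the fingers measure 123 mm over their backs; the gripper's body (75 mm by 187 mm) begins 45 mm behind the grasp point.
Start: joints at [1.001, 0.181, 1.607, -0, 1.354, -0.206], TCP at [204.591, 537.386, 238.714] pointing down, gripper open.
Joint ranges: [-2.99, 2.99], [-0.89, 2.07], [0.3, 2.58], [-1.14, 4.28], [0, 2.63], [-3.12, 3.12]. Speed limits (rad/s): [2.57, 2.57, 3.01, 3.14, 3.14, 3.14].

## Interface

Orientations are given as a rotation vector (axis times angle).
In Python, from plant import * gives the robot as it stands. The module is installed in compiled form; this text tells all that it offers.
- The arm moves only by the tool send_rows, never from a script. Its argument "rows" is a list that holds one entry, the list of rows, each a list of 7 numbers: the closure, from -1 (fully open) to 1 (shut), so that 0 is half open, then the shift along the tool's x, y, z in cm, then the turn, a rotation vector about the tool's x, y, z in rad. In form: [[[fingers, x, y, z, ax, ay, az], ...]]. A call has exactly 5 rows; each row is the pose to reach, as a shift and turn from the pose commanded when the call began, along the tool's axes at that moment; what a row does not reach only later rows make up. A row lasts 1/10 s, in which the tool goes at most 50 mm and 8.59 degrees, less where a joint would pass 70% of its speed; a pose out of reach is approached as far as the arm can. A call with a gripper value outside its range is refused whole. The fingers move at their own pace and stop on an object; "force" is the grip in N (left out, the last holds). Time passes only in rows, so rows that repeat a pose let the fingers close, or fill a call up. It gives the time, the measured TCP pose, the force and the opening at its end, in the units of the state.
- read_state(): the state, without advancing time (a new reading comes with each control period).
- grab_frame(name): name is "scene" or "top" or "wrist"; returns a dict with "pixels" (384x512x3 uint8, red, green, blue), "vfov" (degrees; the focal length in pixels is half the picture's height over the tangent of half this angle, whatever the lens; pixels are square), "cx", "cy" (the principal point, pixels), "R" (3x3) and "t" (3): a world point X has camera coordinates R X + t; the wrist camera has in their place "tool_from_camera" (4x4, takes a point from camera to tool coordinates, whose origin is the TCP and whose axes are the tool frame's). Camera axes: x right, y down, z forward; pixel columns grow to the right and rows downward; lengths in mm; the calibration is good to about 2 mm. A picture is of the moment at which its call begins: read the wrist's pose just before it. There is no depth.
- sign_off(): hands the job in, once; it reports no verdict.
The state is a dict: "t": time; "joints": joint angles; "qvel": joint speeds; "joint_torque": joint torques, N m; "ee_pos": TCP position; "orientation": TCP orientation; "contact_force": force on the tool from outside, world axes, zero at the start; "torque": the same for the moment, N m; "width": finger opening in mm.
Only numpy, scipy, OpenCV 4.12 (cv2) and the standard library are available. Lean on these libraries where they do the work, as an engineer would, in place of code of your own. Each camera call takes 0.05 s, during which the arm holds its last target. There are 200 camera calls.

## Task

Hang the slide rack with the blue handle by the middle of its handle on the hook of the draining stand, so that it hangs still and about level over the drip tray, and let go of it. Keep it upright on the way so that no slide can slip out, and leave the red-handled rack and the other things on the bench where they are.

Things in the scene. Friction and masses are not known exactly. Their poses are not given: they have to be found in the camera images.
- blue_rack: slide rack to hang: open steel tray 86 (its x) x 114 (y) x 22 mm with 8 glass slides standing up to 29 mm, 0.2-0.45 kg. Stiff, fixed blue handle of 10 mm square bar: uprights at y = +-56 mm and a straight grip bar along y, centre line 120 mm up; the opening below it, 102 mm wide and 86 mm high, goes through along x. Origin: centre of the underside, z up. The same after a half turn
- blue_rack_handle (a point): middle of the blue grip bar, on its centre line, 120 mm above the rack's underside, some 90 mm above the centre of mass; axes as the rack's. Pinched firmly about 32 mm to one side of here (along y), the rack stays nearly level and the middle is free for the hook
- red_rack: an identical slide rack with a red handle: leave it where it stands. Origin: centre of the underside
- stand: fixed stand: base 220 x 180 mm, white drip tray (rim 24 mm up), post 16 mm thick at its x = +85 mm, top 232 mm up. From the post a yellow strip hook, 16 mm wide, 4 mm thick, runs to -x, down to a 24 mm flat (underside 196 mm up) and an upturned lip, tip at x = -30 mm, 222 mm up. Origin: on the table under the middle of the flat; x from lip to post, y across, z up
- hook_seat (a point): middle of the upper face of the hook's flat, 200 mm above the table, where the handle bar rests (its centre line then at 205 mm); axes as the stand's. The bar comes in over the lip from the -x side, then down; nothing stands on that side or beside the hook
- tube_rack: white block 100 x 220 x 45 mm with capped glass blood tubes standing in it, 94 mm high overall; bystander. Origin: centre of the underside
- reagent_a: white plastic bottle with orange label, 68 mm diameter, 150 mm high; bystander. Origin: centre of the underside
- reagent_b: amber bottle with black cap, 60 mm diameter, 130 mm high; bystander. Origin: centre of the underside
- canister: lidded stainless canister, 90 mm diameter, 106 mm high with its knob; bystander. Origin: centre of the underside
- tape: roll of yellow tape lying flat, 100 mm diameter, 45 mm high; bystander. Origin: centre of the underside
- stain_jar: amber glass jar with blue lid, 64 mm diameter, 85 mm high; bystander. Origin: centre of the underside

How it is judged (in metres and radians):
At the end, for the whole second after the job is handed in: The blue bar hangs in the hook: its middle within 45 mm sideways, 30 mm lip-side and 45 mm post-side of the middle of the hook's flat, 185 to 235 mm above the table; the rack is borne by the stand, tilted under 0.35 rad and slower than 0.1 m/s (x of blue_rack_handle in the frame of stand between -0.03 and 0.045 m and y of blue_rack_handle in the frame of stand between -0.045 and 0.045 m and z of blue_rack_handle in the frame of stand between 0.185 and 0.235 m and angle between blue_rack's own z axis and vertical below 0.35 rad and linear speed of blue_rack below 0.1 m/s and contact force between blue_rack and stand above 0.8 N); the robot touches nothing.
It fails at once if the blue-handled rack is tipped by more than about 45 degrees (angle between blue_rack's own z axis and vertical above 0.8 rad).
It fails at once if the red-handled rack is moved by more than 30 mm (distance of red_rack from where it was at the start of the episode above 0.03 m).
It fails at once if a bystander is moved by more than 40 mm (distance of any of tube_rack, reagent_a, reagent_b, canister, tape, stain_jar from where it was at the start of the episode above 0.04 m).
It also fails if it takes over 46 s, if anything falls off the work surface, if the arm or the gripper's body presses on something with over 40 N, if the wrist force passes 120 N, or if a joint passes its speed limit or range.

## Working session

There is one attempt and no reset: what is moved stays moved. The work goes in short steps, Python scripts to look and compute and a tool call to move; the robot and the scene stay as the last step left them, time stands still between calls to the robot, and variables do not carry over. Pictures are saved under pics/ and viewed, about 8 in all and at most 12, crops included, and the job is handed in when it is done.

Besides the shell and the picture viewer there is one more tool, called after "Call:" as a command line: name --argument value ..., lists and objects as JSON in quotes. send_rows: Moves the arm, as the interface text tells. Its arguments: {"type":"object","properties":{"rows":{"type":"array","items":{"type":"array","items":{"type":"array","items":{"type":"number"}}}},"force":{"type":"number"}},"required":["rows"]}

```bash
mkdir -p pics; python3 - <<'E'
from plant import *
import cv2,pickle
s=read_state();print(s['t'],s['ee_pos'],s['orientation'],s['width'])
d={}
for n in ("scene","top"):
    f=grab_frame(n);d[n]=f
    print(n,f['vfov'],f['cx'],f['cy'],f['R'],f['t'])
    cv2.imwrite(f'pics/{n}0.png',cv2.resize(f['pixels'][:,:,::-1],(768,576),interpolation=cv2.INTER_CUBIC))
pickle.dump(d,open('f0.pkl','wb'))
E
```

```text
0.0 [204.30149133 536.92457249 237.83857904] [ 2.58611882e+00  1.78255780e+00 -2.45001478e-03] 88.24684077925168
scene 55.01104750364953 255.31224934194148 193.9989165859454 [[ 0.35060183  0.93652388 -0.00117024]
 [ 0.7827817  -0.29373165 -0.54861146]
 [-0.51413147  0.19142814 -0.83607661]] [-260.0891479  -337.97050191 1622.10424781]
top 42.147951614944944 254.46608553992058 187.11309814808635 [[-0.02975549 -0.99953072 -0.00727611]
 [-0.99394873  0.0303578  -0.10556668]
 [ 0.10573802  0.00409089 -0.99438561]] [  83.79616537  546.10328908 1736.97230928]
```

View pics/top0.png

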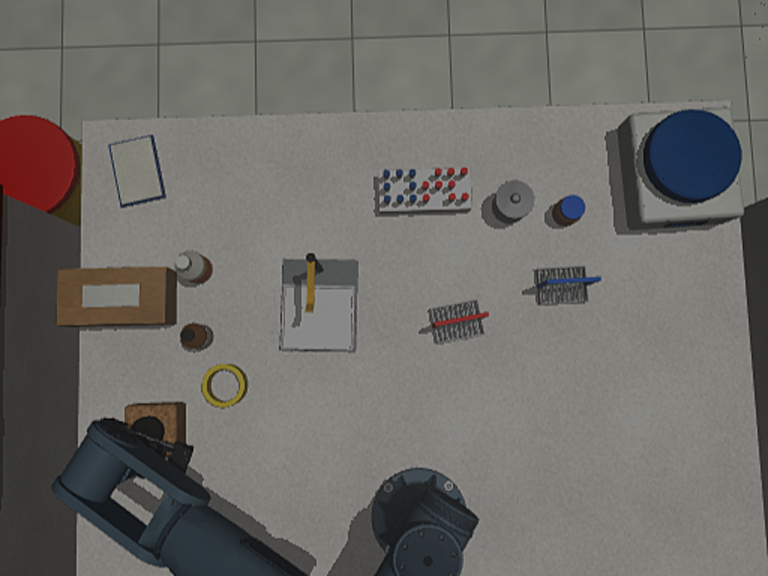

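View pics/scene0.png

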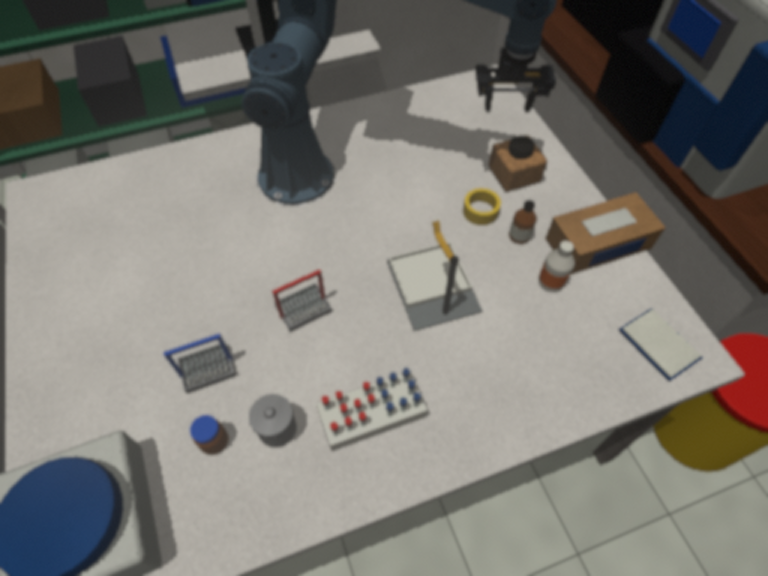

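The top view shows the blue bar at about (537,285)-(600,279), the red one at (430,324)-(488,315), the hook from its post at (311,258) to the lip at (309,310). The scene view shows the blue rack at (200,360) and the hook at (445,240).

```bash
cat > h.py <<'E'
import numpy as np,cv2
from scipy.spatial.transform import Rotation as Ro
def ray(f,uv,z,Rwc=None,o=None):
    h=f['pixels'].shape[0];F=h/2/np.tan(np.radians(f['vfov'])/2)
    uv=np.atleast_2d(uv).astype(float)
    d=np.c_[(uv[:,0]-f['cx'])/F,(uv[:,1]-f['cy'])/F,np.ones(len(uv))]
    if Rwc is None: Rwc=f['R'].T;o=-Rwc@f['t']
    w=d@Rwc.T
    return o+w*((z-o[2])/w[:,2])[:,None]
def mask(f,lo,hi,box=None):
    m=cv2.inRange(cv2.cvtColor(f['pixels'],cv2.COLOR_RGB2HSV),lo,hi)
    if box:
        k=np.zeros_like(m);x0,y0,x1,y1=box;k[y0:y1,x0:x1]=1;m=m*k
    v,u=np.nonzero(m);return np.c_[u,v]
E
python3 - <<'E'
import pickle
from h import *
d=pickle.load(open('f0.pkl','rb'));f=d['top']
def bar(p,z,n):
    P=ray(f,p,z)[:,:2];r=cv2.minAreaRect(P.astype(np.float32));print(n,len(p),r)
    c=P.mean(0);w,v=np.linalg.eigh(np.cov(P.T));a=v[:,1]*np.sign(v[1,1]);s=(P-c)@a
    print(' mean',c,'axis',a,'ends',c+a*s.min(),c+a*s.max(),np.degrees(np.arctan2(-a[0],a[1])))
bar(mask(f,(100,100,60),(125,255,255),(340,160,415,210)),120,'blue')
for lo,hi in (((0,120,60),(8,255,255)),((172,120,60),(180,255,255))):
    p=mask(f,lo,hi,(270,190,340,235))
    if len(p)>10: bar(p,120,'red')
p=mask(f,(15,120,60),(30,255,255),(190,165,225,215));bar(p,210,'hook')
for r in np.unique(p[:,1]): q=p[p[:,1]==r];print(r,q[:,0].min(),q[:,0].max(),ray(f,[[q[:,0].mean(),r]],200)[0].round(),f['pixels'][r,int(q[:,0].mean())])
# stand base and tray corners
print('tray/base corners @', ray(f,np.array([[283,261],[357,261],[281,350],[355,352]])/1.5,24))
E
```

```text
blue 104 ((528.398193359375, -361.0335998535156), (11.21213436126709, 120.95785522460938), 1.739195704460144)
 mean [ 527.89018974 -360.98208006] axis [-0.01787174  0.99984029] ends [ 528.97189381 -421.49836687] [ 526.81019852 -300.56161958] 1.0240297657529616
red 108 ((449.0391845703125, -107.51615905761719), (9.805965423583984, 120.78852081298828), 9.566719055175781)
 mean [ 448.56032627 -106.70866292] axis [-0.16461145  0.98635849] ends [ 458.64538351 -167.1387349 ] [438.76396345 -48.00845964] 9.474663617854931
hook 166 ((523.1077880859375, 218.13328552246094), (15.545774459838867, 105.76006317138672), 86.93535614013672)
 mean [522.80763308 218.27959968] axis [-0.99890193  0.0468502 ] ends [575.90176363 215.78939487] [470.34172186 220.74033993] 87.31469858878725
174 205 209 [577. 217. 200.] [51 44 36]
175 205 209 [574. 218. 200.] [101  80  39]
176 205 209 [571. 218. 200.] [128 101  44]
177 205 209 [567. 218. 200.] [125  98  43]
178 205 209 [564. 218. 200.] [124  99  44]
179 205 209 [561. 218. 200.] [124  97  43]
180 205 209 [558. 218. 200.] [123  97  42]
181 205 209 [555. 218. 200
[... 611 characters left out ...]
01  42]
196 205 209 [506. 219. 200.] [129 102  42]
197 205 209 [503. 219. 200.] [130 101  43]
198 205 209 [500. 219. 200.] [130 101  43]
199 205 209 [497. 219. 200.] [131 103  43]
200 205 209 [493. 219. 200.] [133 104  43]
201 205 208 [490. 221. 200.] [127 100  42]
202 205 208 [487. 221. 200.] [106  84  39]
203 204 208 [484. 223. 200.] [92 75 38]
204 204 208 [481. 223. 200.] [94 76 39]
205 204 208 [478. 223. 200.] [93 75 38]
206 204 208 [474. 223. 200.] [96 76 36]
207 204 208 [471. 223. 200.] [109  92  53]
tray/base corners @ [[603.1426307  300.63358333  24.        ]
 [597.73231345 124.61385989  24.        ]
 [392.4329084  308.66788197  24.        ]
 [382.56861465 134.96458058  24.        ]]
```

```bash
cat >> h.py <<'E'
def plan(p,yaw,targets,nums=5):
    """tool pointing down; yaw = world angle of tool x. prints end-row shift (cm) and turn per call"""
    p=np.array(p,float)
    for t,y in targets:
        c,s=np.cos(yaw),np.sin(yaw);A=np.array([[c,s,0],[s,-c,0],[0,0,-1]])
        v=np.round(A@(np.array(t)-p)/10,1);w=round(-(y-yaw),2)
        print('end',v,'turn',w,'per-row mm',(np.linalg.norm(v)*2).round())
        p=p+A.T@v*10;yaw=yaw-w
    print('commanded',p.round(1),'yaw',round(yaw,3))
E
python3 - <<'E'
from h import *
a=np.array([204.6,537.4,238.7]);b=np.array([528,-329,260.]);y0,y1=2*np.arctan2(1.7826,2.5861),0.018
print(y0)
plan(a,y0,[(a+(b-a)*k/5,y0+(y1-y0)*min(1,k/4)) for k in range(1,6)])
E
```

```text
1.2070178667238811
end [-13.9  12.2  -0.4] turn 0.3 per-row mm 37.0
end [-9.7 15.8 -0.5] turn 0.29 per-row mm 37.0
end [-4.7 17.8 -0.4] turn 0.3 per-row mm 37.0
end [ 0.7 18.5 -0.4] turn 0.3 per-row mm 37.0
end [ 6.2 17.4 -0.4] turn -0.0 per-row mm 37.0
commanded [ 527.8 -328.6  259.7] yaw 0.017
```

Call:
send_rows --rows '[[[-1,-2.8,2.4,-0.1,0,0,0.06],[-1,-5.6,4.9,-0.2,0,0,0.12],[-1,-8.3,7.3,-0.3,0,0,0.18],[-1,-11.1,9.8,-0.3,0,0,0.24],[-1,-13.9,12.2,-0.4,0,0,0.3]]]'

```text
t: 0.6
ee_pos: [269.1, 362.5, 242.2]
orientation: [2.825, 1.373, -0.001]
contact_force: [1.0, 0.4, -0.4]
width: 88.4
```

Call:
send_rows --rows '[[[-1,-1.9,3.2,-0.1,0,0,0.06],[-1,-3.9,6.3,-0.2,0,0,0.12],[-1,-5.8,9.5,-0.3,0,0,0.17],[-1,-7.8,12.6,-0.4,0,0,0.23],[-1,-9.7,15.8,-0.5,0,0,0.29]]]'

```text
t: 1.1
ee_pos: [333.8, 188.9, 247.6]
orientation: [-2.994, -0.951, 0.0]
contact_force: [0.9, 0.0, 1.1]
width: 88.2
```

Call:
send_rows --rows '[[[-1,-0.9,3.6,-0.1,0,0,0.06],[-1,-1.9,7.1,-0.2,0,0,0.12],[-1,-2.8,10.7,-0.3,0,0,0.18],[-1,-3.8,14.2,-0.3,0,0,0.24],[-1,-4.7,17.8,-0.4,0,0,0.3]]]'

```text
t: 1.6
ee_pos: [398.4, 16.5, 251.5]
orientation: [-3.103, -0.492, 0.0]
contact_force: [0.5, 1.0, 1.0]
width: 88.2
```

Call:
send_rows --rows '[[[-1,0.1,3.7,-0.1,0,0,0.06],[-1,0.3,7.4,-0.2,0,0,0.12],[-1,0.4,11.1,-0.3,0,0,0.18],[-1,0.6,14.8,-0.3,0,0,0.24],[-1,0.7,18.5,-0.4,0,0,0.3]]]'

```text
t: 2.1
ee_pos: [462.9, -157.1, 255.3]
orientation: [-3.141, -0.022, 0.001]
contact_force: [-0.1, 0.4, 0.1]
width: 88.0
```

Call:
send_rows --rows '[[[-1,1.3,3.7,-0.1,0,0,0],[-1,2.7,7.7,-0.2,0,0,0],[-1,4.2,12.0,-0.3,0,0,0],[-1,6.2,17.4,-0.4,0,0,0],[-1,6.2,17.4,-0.4,0,0,0]]]'

```text
t: 2.6
ee_pos: [528.0, -333.1, 258.1]
orientation: [3.141, 0.021, -0.002]
contact_force: [-0.3, -0.9, -0.7]
width: 88.1
```

```bash
cat > look.py <<'E'
import sys
from plant import *
from h import *
s=read_state();f=grab_frame("wrist")
print(s['t'],np.round(s['ee_pos'],1),np.round(s['orientation'],3),np.round(s['contact_force'],1),s['width'])
T=f['tool_from_camera'];Rt=Ro.from_rotvec(s['orientation']).as_matrix()
Rw=Rt@T[:3,:3];o=Rt@T[:3,3]+s['ee_pos'];print('cam',o.round(),Rw[:,2].round(2))
cv2.imwrite(sys.argv[1],f['pixels'][:,:,::-1])
p=mask(f,(100,100,50),(125,255,255))
z=float(sys.argv[2])
if len(p)>20:
    n,l,st,ce=cv2.connectedComponentsWithStats(cv2.inRange(cv2.cvtColor(f['pixels'],cv2.COLOR_RGB2HSV),(100,100,50),(125,255,255)))
    for k in range(1,n):
        if st[k,4]>150:
            v,u=np.nonzero(l==k);P=ray(f,np.c_[u,v],z,Rw,o)[:,:2]
            r=cv2.minAreaRect(P.astype(np.float32));print('blue',st[k],ray(f,ce[k],z,Rw,o)[0].round(1),r)
E
python3 look.py pics/w1.png 125
```

```text
2.6 [ 528.  -333.1  258.1] [ 3.141e+00  2.100e-02 -2.000e-03] [-0.3 -0.9 -0.7] 88.14597529526017
cam [ 527. -252.  403.] [ 0.   -0.31 -0.95]
blue [ 251  130   12  128 1191] [ 528.4 -344.4  125. ] ((528.676025390625, -349.8332214355469), (10.086241722106934, 132.5886993408203), 1.8182666301727295)
blue [ 380  183   52   48 1952] [ 677.3 -356.6  125. ] ((677.3743896484375, -356.9764404296875), (46.80408477783203, 54.49699783325195), 49.17264175415039)
```

View pics/w1.png

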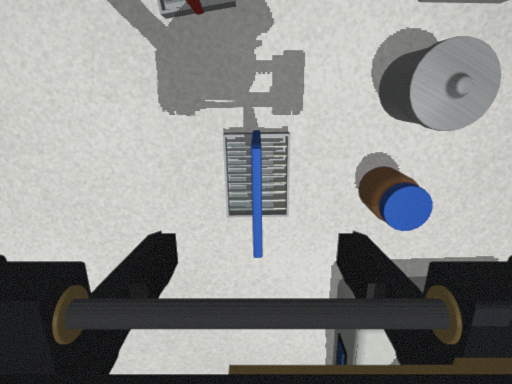

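The wrist view shows the blue bar at columns 256-258, rows 130-257, centred between the fingers (tips at rows ~235), with the jar lid at (405,207) well clear. I'll re-measure now that the arm has settled.

```bash
python3 look.py pics/w2.png 125; python3 - <<'E'
from h import *
from plant import *
s=read_state();f=grab_frame("wrist");T=f['tool_from_camera'];Rt=Ro.from_rotvec(s['orientation']).as_matrix()
Rw=Rt@T[:3,:3];o=Rt@T[:3,3]+s['ee_pos'];print(s['ee_pos'])
p=mask(f,(100,100,50),(125,255,255),(230,100,290,280))
hsv=cv2.cvtColor(f['pixels'],cv2.COLOR_RGB2HSV)
for r in range(126,260,3):
    q=p[p[:,1]==r]
    if len(q):print(r,q[:,0].min(),q[:,0].max(),hsv[r,int(q[:,0].mean())],ray(f,[[q[:,0].mean(),r]],125,Rw,o)[0].round(1))
E
```

```text
2.65 [ 527.7 -331.7  258.2] [-3.141e+00 -2.200e-02  2.000e-03] [-0.6 -0.1 -0.1] 88.39135981696971
cam [ 527. -251.  403.] [ 0.   -0.31 -0.95]
blue [ 251  132   12  127 1179] [ 528.2 -343.7  125. ] ((528.4642944335938, -349.8472900390625), (10.091285705566406, 131.98104858398438), 1.6113051176071167)
blue [ 380  184   52   48 1946] [ 677.2 -356.2  125. ] ((677.2069091796875, -356.5110168457031), (46.874114990234375, 54.5506591796875), 49.16377639770508)
[ 527.38174088 -329.63405163  258.37798436]
135 254 260 [110 172  77] [ 527.3 -284.4  125. ]
138 253 259 [111 195  72] [ 526.5 -287.2  125. ]
141 253 260 [108 187  75] [ 527. -290.  125.]
144 253 260 [110 178  76] [ 527.  -292.8  125. ]
147 252 260 [110 199  77] [ 526.6 -295.6  125. ]
150 252 261 [110 172 117] [ 527.1 -298.4  125. ]
153 252 261 [110 174 188] [ 527.1 -301.3  125. ]
156 252 261 [110 175 188] [ 527.2 -304.2  125. ]
159 252 261 [110 175 188] [ 527.2 -307.1  125. ]
162 252 261 [110 180 183] [ 527.3 -310.   125. ]
165 252 261 [110 177 186] [ 527.3 -312.9  125. ]
168 252 261 [110 174 188] [ 527.4 -315.8  125. ]
171 252 261 [1
[... 752 characters left out ...]
-365.5  125. ]
219 253 261 [110 184 182] [ 528.7 -368.8  125. ]
222 254 261 [110 182 182] [ 529.2 -372.1  125. ]
225 254 261 [110 180 186] [ 529.3 -375.5  125. ]
228 254 261 [110 183 181] [ 529.4 -378.8  125. ]
231 254 261 [110 180 183] [ 529.4 -382.2  125. ]
234 254 261 [110 186 180] [ 529.5 -385.6  125. ]
237 254 261 [111 179 185] [ 529.5 -389.   125. ]
240 254 262 [110 176 185] [ 530.1 -392.5  125. ]
243 254 261 [110 184 182] [ 529.6 -395.9  125. ]
246 254 262 [110 185 181] [ 530.2 -399.4  125. ]
249 254 261 [110 177 183] [ 529.7 -402.9  125. ]
252 254 262 [110 183 178] [ 530.3 -406.5  125. ]
255 254 262 [111 181 182] [ 530.4 -410.   125. ]
258 254 262 [110 188 182] [ 530.5 -413.6  125. ]
```

Call:
send_rows --rows '[[[-1,0,0,4,0,0,0],[-1,0,0,8,0,0,0],[-1,0,0,12,0,0,0],[-1,0,0,15.7,0,0,0],[-1,0,0,15.7,0,0,0]]]'

```text
t: 3.25
ee_pos: [524.4, -323.8, 97.4]
orientation: [-3.134, -0.029, 0.012]
contact_force: [-0.2, 0.3, -1.0]
width: 88.0
```

Call:
send_rows --rows '[[[1,0,0,0,0,0,0],[1,0,0,0,0,0,0],[1,0,0,0,0,0,0],[1,0,0,0,0,0,0],[1,0,0,0,0,0,0]]]' --force 60

```text
t: 3.75
ee_pos: [528.2, -329.0, 103.9]
orientation: [3.14, 0.027, 0.002]
contact_force: [0.1, 0.1, -0.1]
width: 50.4
```

Call:
send_rows --rows '[[[1,0,0,0,0,0,0],[1,0,0,0,0,0,0],[1,0,0,0,0,0,0],[1,0,0,0,0,0,0],[1,0,0,0,0,0,0]]]'

```text
t: 4.25
ee_pos: [527.7, -328.6, 102.6]
orientation: [-3.141, -0.027, 0.0]
contact_force: [-0.9, -0.2, 0.7]
width: 9.7
```

Gripped at 9.7 mm. Lift gently.

Call:
send_rows --rows '[[[1,0,0,-0.5,0,0,0],[1,0,0,-1.5,0,0,0],[1,0,0,-2.5,0,0,0],[1,0,0,-3.5,0,0,0],[1,0,0,-4,0,0,0]]]'

```text
t: 4.75
ee_pos: [528.4, -329.1, 144.6]
orientation: [3.14, 0.027, 0.003]
contact_force: [0.9, 0.1, -2.6]
width: 9.2
```

Call:
send_rows --rows '[[[1,0,0,-2,0,0,0],[1,0,0,-5,0,0,0],[1,0,0,-9,0,0,0],[1,0,0,-13,0,0,0],[1,0,0,-16,0,0,0]]]'

```text
t: 5.25
ee_pos: [528.1, -328.8, 306.2]
orientation: [3.139, 0.027, 0.004]
contact_force: [0.2, -1.6, -3.5]
width: 9.2
```

Call:
send_rows --rows '[[[1,0,0,-1,0,0,0],[1,0,0,-1,0,0,0],[1,0,0,-1,0,0,0],[1,0,0,-1,0,0,0],[1,0,0,-1,0,0,0]]]'

```text
t: 5.75
ee_pos: [527.2, -328.1, 310.5]
orientation: [-3.139, -0.027, 0.004]
contact_force: [-0.6, 0.5, -3.1]
width: 8.9
```

```bash
python3 look.py pics/w3.png 333
python3 - <<'E'
from plant import *
import cv2
f=grab_frame('scene');cv2.imwrite('pics/s1.png',cv2.resize(f['pixels'][150:330,40:280,::-1],None,fx=3,fy=3,interpolation=cv2.INTER_CUBIC))
E
```

```text
5.75 [ 527.2 -328.1  310.5] [-3.139 -0.027  0.004] [-0.6  0.5 -3.1] 8.949849548124352
cam [ 526. -247.  456.] [ 0.   -0.31 -0.95]
blue [ 246  157   22  142 2715] [ 527.2 -306.6  333. ] ((527.0527954101562, -306.9940490722656), (9.85108757019043, 70.059326171875), 1.6058096885681152)
blue [ 365  176   45   42 1460] [ 583.7 -288.5  333. ] ((583.7125244140625, -288.6187744140625), (18.0672550201416, 19.97418785095215), 53.026729583740234)
blue [249 329  17  36 612] [ 528.6 -372.   333. ] ((528.5809326171875, -372.2278747558594), (8.523133277893066, 23.028356552124023), 1.1056909561157227)
blue [ 398  329   88   46 3568] [ 624.7 -373.3  333. ] ((624.2218017578125, -374.1461486816406), (42.89741516113281, 29.967992782592773), 1.8444280624389648)
```

View pics/w3.png

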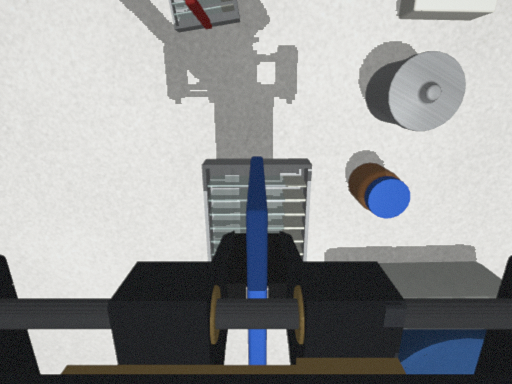

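View pics/s1.png

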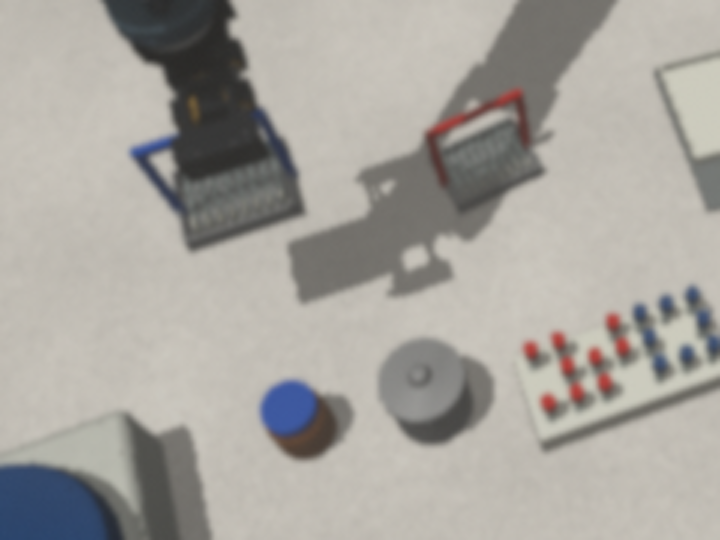

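The rack hangs level from the fingers: wrist view has the bar along column 257, rows 157-365, and the scene crop shows the rack at (235,190) clear of the others. Carrying to the lip side of the hook.

```bash
python3 - <<'E'
from h import *
z=313
plan([527.8,-328.6,312.7],0.017,[([495,-230,z],0),([452,-100,z],-.03),([405,40,z],-.05),([400,180,z],-.05),([400,255,z],-.05)])
E
```

```text
end [-3.1 -9.9 -0. ] turn 0.02 per-row mm 21.0
end [ -4.4 -13.   -0. ] turn 0.03 per-row mm 27.0
end [ -5.1 -13.8  -0. ] turn 0.02 per-row mm 29.0
end [ -1.3 -14.   -0. ] turn -0.0 per-row mm 28.0
end [-0.3 -7.5 -0. ] turn -0.0 per-row mm 15.0
commanded [400.5 255.1 312.7] yaw -0.053
```

Call:
send_rows --rows '[[[1,-0.2,-0.7,0,0,0,0],[1,-0.7,-2.1,0,0,0,0.01],[1,-1.4,-4.4,0,0,0,0.01],[1,-2.2,-7.1,0,0,0,0.02],[1,-3.1,-9.9,0,0,0,0.02]]]'

```text
t: 6.35
ee_pos: [494.5, -228.9, 312.5]
orientation: [-3.141, 0.006, 0.0]
contact_force: [-0.1, 0.8, -3.2]
width: 8.9
```

Call:
send_rows --rows '[[[1,-0.9,-2.6,0,0,0,0.01],[1,-1.8,-5.2,0,0,0,0.01],[1,-2.6,-7.8,0,0,0,0.02],[1,-3.5,-10.4,0,0,0,0.02],[1,-4.4,-13,0,0,0,0.03]]]'

```text
t: 6.85
ee_pos: [450.8, -98.6, 312.8]
orientation: [3.141, -0.052, 0.001]
contact_force: [0.2, 0.1, -3.0]
width: 9.1
```

Call:
send_rows --rows '[[[1,-1,-2.8,0,0,0,0],[1,-2,-5.5,0,0,0,0.01],[1,-3.1,-8.3,0,0,0,0.01],[1,-4.2,-11,0,0,0,0.02],[1,-5.1,-13.8,0,0,0,0.02]]]'

```text
t: 7.35
ee_pos: [404.1, 40.9, 312.8]
orientation: [-3.14, 0.084, -0.001]
contact_force: [-0.2, -0.3, -3.8]
width: 8.9
```

Call:
send_rows --rows '[[[1,-0.6,-2.8,0,0,0,0],[1,-0.9,-5.6,0,0,0,0],[1,-1.1,-8.4,0,0,0,0],[1,-1.2,-11.2,0,0,0,0],[1,-1.3,-14,0,0,0,0]]]'

```text
t: 7.85
ee_pos: [398.9, 181.5, 313.0]
orientation: [-3.14, 0.083, -0.002]
contact_force: [1.0, -0.4, -3.9]
width: 9.1
```

Call:
send_rows --rows '[[[1,-0.1,-2.6,0,0,0,0],[1,-0.2,-4.8,0,0,0,0],[1,-0.3,-6.5,0,0,0,0],[1,-0.3,-7.5,0,0,0,0],[1,-0.3,-7.5,0,0,0,0]]]'

```text
t: 8.35
ee_pos: [400.1, 256.1, 312.7]
orientation: [-3.14, 0.081, -0.0]
contact_force: [-0.1, -1.2, -2.3]
width: 9.0
```

Call:
send_rows --rows '[[[1,0,0,2,0,0,0],[1,0,0,4.5,0,0,0],[1,0,0,7,0,0,0],[1,0,0,8,0,0,0],[1,0,0,8,0,0,0]]]'

```text
t: 8.85
ee_pos: [399.7, 254.3, 231.5]
orientation: [3.139, -0.084, -0.004]
contact_force: [-0.2, -0.4, -3.2]
width: 8.8
```

```bash
python3 - <<'E'
from plant import *
from h import *
import pickle
d={}
for n in('top','wrist','scene'):
    s=read_state();d[n]=grab_frame(n);print(s['t'],np.round(s['ee_pos'],1),np.round(s['orientation'],3),np.round(s['contact_force'],1))
d['s']=s;pickle.dump(d,open('f1.pkl','wb'))
a=cv2.resize(d['top']['pixels'][130:260,150:300],(600,520),interpolation=cv2.INTER_CUBIC)
cv2.imwrite('pics/t2.png',a[:,:,::-1]);cv2.imwrite('pics/w4.png',d['wrist']['pixels'][:,:,::-1])
E
```

```text
8.85 [399.7 254.3 231.5] [ 3.139 -0.084 -0.004] [-0.2 -0.4 -3.2]
8.9 [400.5 254.7 232.9] [ 3.14e+00 -8.40e-02 -1.00e-03] [-0.2 -0.  -2.2]
8.95 [401.1 255.  233.8] [-3.14e+00  8.40e-02 -2.00e-03] [-0.3  0.1 -3.3]
```

View pics/t2.png

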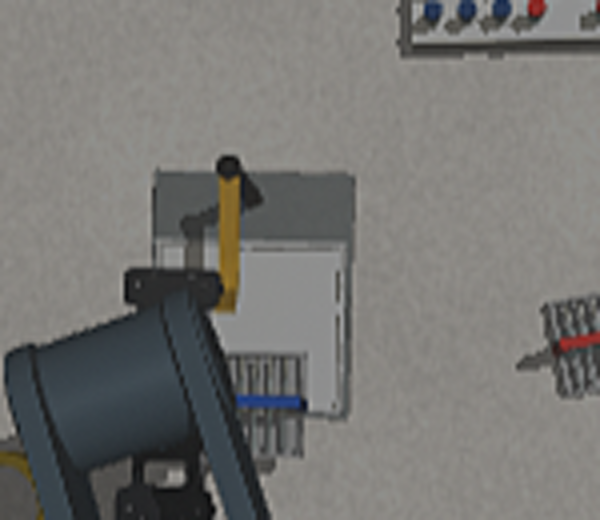

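View pics/w4.png

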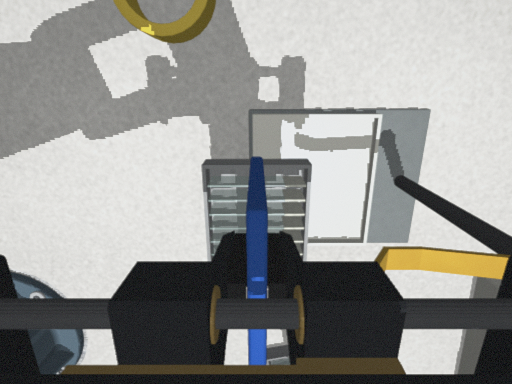

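The top crop shows the bar at row 403 ending at column 305, with the hook centred on column ~229 and its lip end at row 310. The wrist view shows the hook's yellow strip at (380-510,262) to the right and nothing in the way. Checking the alignment numerically.

```bash
python3 - <<'E'
import pickle
from h import *
f=pickle.load(open('f1.pkl','rb'))['top']
P=ray(f,mask(f,(100,100,50),(125,255,255),(190,220,240,250)),255)[:,:2]
hk=ray(f,mask(f,(15,120,60),(30,255,255),(190,165,225,215)),215)[:,:2]
print('bar',P.min(0),P.max(0),P.mean(0),len(P)); print('hook',hk.min(0),hk.max(0))
c=P.mean(0);w,v=np.linalg.eigh(np.cov(P.T));print(v[:,1])
S=np.array([499,219]);a=-.05;A=np.array([[np.cos(a),np.sin(a)],[-np.sin(a),np.cos(a)]])
Q=(P-S)@A.T;print('stand frame bar',Q.min(0),Q.max(0),Q.mean(0))
E
```

```text
bar [392.15247786 157.43320868] [399.62988659 209.56679244] [395.87266982 185.93631422] 49
hook [469.96716236 209.83943692] [575.35703334 227.75165172]
[0.03014373 0.99954557]
stand frame bar [-104.87070993  -66.68670316] [-97.84515537 -14.51053361] [-101.34595233  -38.17658308]
```

Call:
send_rows --rows '[[[1,0.7,-0.1,0,0,0,0],[1,1.9,-0.3,0,0,0,0],[1,3.3,-0.4,0,0,0,0],[1,4.6,-0.6,0,0,0,0],[1,5.5,-0.6,0,0,0,0]]]'

```text
t: 9.5
ee_pos: [457.5, 258.3, 232.7]
orientation: [-3.14, 0.084, -0.001]
contact_force: [0.0, -0.9, -2.4]
width: 8.8
```

Call:
send_rows --rows '[[[1,1,0,0,0,0,0],[1,2.2,0,0,0,0,0],[1,3.4,0,0,0,0,0],[1,4.2,0,0,0,0,0],[1,4.5,0,0,0,0,0]]]'

```text
t: 10.0
ee_pos: [501.6, 255.7, 232.6]
orientation: [3.14, -0.084, 0.0]
contact_force: [0.4, -0.8, -3.6]
width: 9.0
```

Call:
send_rows --rows '[[[1,0,0,0.5,0,0,0],[1,0,0,1.2,0,0,0],[1,0,0,2,0,0,0],[1,0,0,2.5,0,0,0],[1,0,0,2.5,0,0,0]]]'

```text
t: 10.5
ee_pos: [499.7, 255.7, 206.4]
orientation: [3.14, -0.083, -0.004]
contact_force: [0.2, -0.5, -2.9]
width: 8.9
```

```bash
python3 - <<'E'
from plant import *
from h import *
import pickle
d={}
for n in('top','wrist','scene'):
    s=read_state();d[n]=grab_frame(n);print(s['t'],np.round(s['ee_pos'],1),np.round(s['orientation'],3),np.round(s['contact_force'],1))
a=cv2.resize(d['top']['pixels'][140:230,160:260],(400,360),interpolation=cv2.INTER_CUBIC)
b=cv2.resize(d['scene']['pixels'][120:220,240:340],(360,360),interpolation=cv2.INTER_CUBIC)
cv2.imwrite('pics/t3.png',np.hstack([a,b])[:,:,::-1]);cv2.imwrite('pics/w5.png',d['wrist']['pixels'][:,:,::-1])
f=d['top'];P=ray(f,mask(f,(100,100,50),(125,255,255),(190,160,240,230)),228)[:,:2]
S=np.array([499,219]);q=-.05;A=np.array([[np.cos(q),np.sin(q)],[-np.sin(q),np.cos(q)]])
Q=(P-S)@A.T;print('stand frame bar',Q.min(0),Q.max(0),Q.mean(0))
E
```

```text
10.5 [499.7 255.7 206.4] [ 3.14  -0.083 -0.004] [ 0.2 -0.5 -2.9]
10.55 [500.1 255.8 207.1] [ 3.14e+00 -8.30e-02 -2.00e-03] [-0.3 -0.4 -2.3]
10.6 [500.5 255.9 207.6] [ 3.14  -0.083 -0.   ] [ 0.1  0.6 -3.4]
stand frame bar [ -6.78934521 -53.06724671] [ 2.7112471  -8.85402231] [ -1.11797556 -31.79989228]
```

View pics/t3.png

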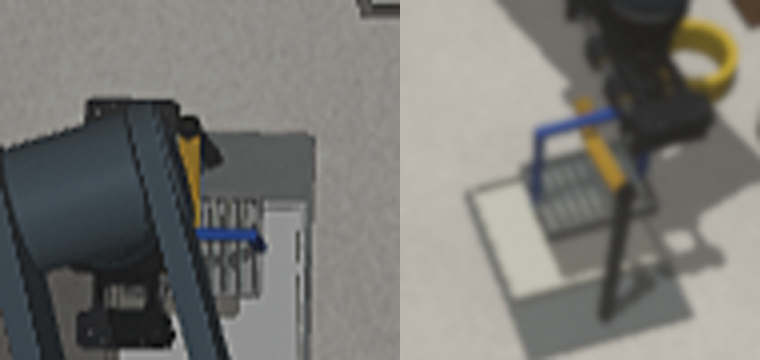

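Crop: the bar lies over the hook's flat with the lip tip (right panel (583,105)) beyond it and the post on the near side. Bar x ≈ -1 mm in the stand frame. Lowering onto the flat.

Call:
send_rows --rows '[[[1,0,0,0.5,0,0,0],[1,0,0,1,0,0,0],[1,0,0,1.5,0,0,0],[1,0,0,1.8,0,0,0],[1,0,0,1.8,0,0,0]]]'

```text
t: 11.15
ee_pos: [500.2, 255.7, 188.9]
orientation: [3.14, -0.083, -0.002]
contact_force: [0.2, 0.4, -3.6]
width: 9.3
```

Call:
send_rows --rows '[[[1,0,0,0.1,0,0,0],[1,0,0,0.2,0,0,0],[1,0,0,0.2,0,0,0],[1,0,0,0.2,0,0,0],[1,0,0,0.2,0,0,0]]]'

```text
t: 11.65
ee_pos: [500.8, 255.9, 187.9]
orientation: [-3.14, 0.083, -0.001]
contact_force: [0.7, 0.2, -3.6]
width: 8.8
```

Not borne yet; a few mm more.

Call:
send_rows --rows '[[[1,0,0,0.1,0,0,0],[1,0,0,0.2,0,0,0],[1,0,0,0.2,0,0,0],[1,0,0,0.2,0,0,0],[1,0,0,0.2,0,0,0]]]'

```text
t: 12.15
ee_pos: [501.0, 256.0, 186.9]
orientation: [-3.14, 0.083, -0.002]
contact_force: [-1.9, -1.5, 4.1]
width: 9.3
```

Call:
send_rows --rows '[[[0.7,0,0,-0.1,0,0,0],[0.5,0,0,-0.1,0,0,0],[0.2,0,0,-0.1,0,0,0],[0,0,0,-0.1,0,0,0],[0,0,0,-0.1,0,0,0]]]' --force 10

```text
t: 12.65
ee_pos: [500.6, 255.8, 186.6]
orientation: [3.14, -0.083, -0.0]
contact_force: [0.3, -0.6, -0.7]
width: 43.2
```

Call:
send_rows --rows '[[[0,0,0,0,0,0,0],[0,0,0,0,0,0,0],[0,0,0,0,0,0,0],[0,0,0,0,0,0,0],[0,0,0,0,0,0,0]]]'

```text
t: 13.15
ee_pos: [500.6, 255.9, 186.7]
orientation: [-3.14, 0.083, 0.0]
contact_force: [-0.4, -0.1, 0.2]
width: 43.8
```

```bash
python3 - <<'E'
from plant import *
from h import *
s=read_state();f=grab_frame('wrist');g=grab_frame('scene')
print(s['t'],s['ee_pos'],s['contact_force'],s['width'])
b=cv2.resize(g['pixels'][120:220,240:340],(384,384),interpolation=cv2.INTER_CUBIC)
cv2.imwrite('pics/r.png',cv2.resize(np.hstack([f['pixels'],b]),(784,336))[:,:,::-1])
E
```

```text
13.15 [500.64048141 255.86714028 186.7086416 ] [-0.44838942 -0.12619629  0.18053717] 43.76777846175467
```

View pics/r.png

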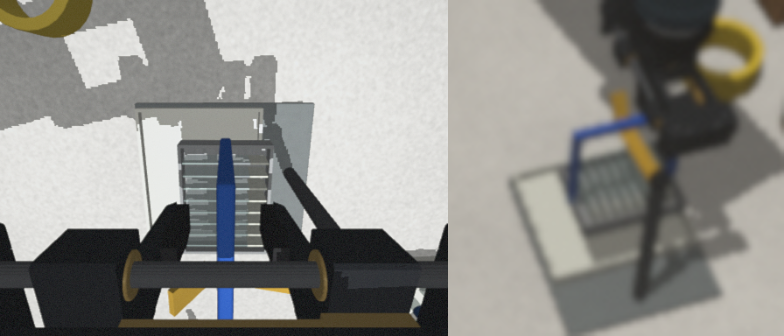

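The fingers are clear of the bar (bar at column 226 between open fingers) and the rack hangs level on the hook. Retreating straight up.

Call:
send_rows --rows '[[[0,0,0,-0.5,0,0,0],[0,0,0,-2,0,0,0],[0,0,0,-4.5,0,0,0],[0,0,0,-8,0,0,0],[0,0,0,-12,0,0,0]]]'

```text
t: 13.75
ee_pos: [500.1, 255.7, 308.4]
orientation: [3.14, -0.083, -0.001]
contact_force: [0.9, -0.0, -0.9]
width: 43.5
```

Call:
send_rows --rows '[[[0,-1,-3.5,-2,0,0,0],[0,-2,-7,-3,0,0,0],[0,-3,-10.5,-3,0,0,0],[0,-4,-14,-3,0,0,0],[0,-5,-17,-3,0,0,0]]]'

```text
t: 14.25
ee_pos: [459.2, 430.1, 338.5]
orientation: [-3.139, 0.083, -0.002]
contact_force: [-0.1, -0.5, 0.7]
width: 43.9
```

Call:
send_rows --rows '[[[0,0,0,0,0,0,0],[0,0,0,0,0,0,0],[0,0,0,0,0,0,0],[0,0,0,0,0,0,0],[0,0,0,0,0,0,0]]]'

```text
t: 14.75
ee_pos: [460.2, 427.3, 337.0]
orientation: [-3.14, 0.086, -0.0]
contact_force: [0.0, -0.0, 0.2]
width: 44.2
```

```bash
python3 - <<'E'
from plant import *
from h import *
s=read_state();f=grab_frame('top');g=grab_frame('scene')
print(s['t'],s['ee_pos'],s['contact_force'])
a=cv2.resize(f['pixels'][140:240,160:260],(390,390),interpolation=cv2.INTER_CUBIC)
b=cv2.resize(g['pixels'][120:220,240:340],(390,390),interpolation=cv2.INTER_CUBIC)
cv2.imwrite('pics/e.png',np.hstack([a,b])[:,:,::-1])
S=np.array([499,219]);q=-.05;A=np.array([[np.cos(q),np.sin(q)],[-np.sin(q),np.cos(q)]])
P=ray(f,mask(f,(100,100,50),(125,255,255),(180,160,240,230)),210)[:,:2];Q=(P-S)@A.T
print(Q.min(0),Q.max(0),Q.mean(0))
for k in range(2):
    f=grab_frame('top');m=mask(f,(100,100,50),(125,255,255),(180,160,240,230));print(m.mean(0),len(m))
E
```

```text
14.75 [460.24459307 427.32873599 337.00656597] [ 0.02611624 -0.04862862  0.15132237]
[ -5.37396832 -61.28698061] [ 4.04954763 62.87139201] [-0.59873427  4.51905783]
[205.13761468 198.1559633 ] 109
[205.13761468 198.1559633 ] 109
```

View pics/e.png

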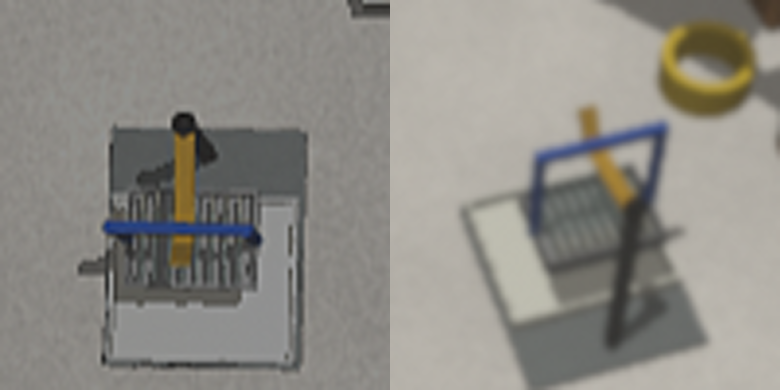

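The rack hangs centred in the hook: the bar crosses it at (183,230), its middle is about 1 mm from centre in y, and it is level and still. I'm handing it in.

```bash
python3 -c "
from plant import *
print(sign_off())"
```

```text
the job is handed in; nothing more can be done
None
```

The blue-handled rack is hanging on the stand's hook by the middle of its handle. I let go of it, moved the arm clear and handed the job in at about 15 s.

- **How it went:** I gripped the bar about 31 mm to one side of its middle and lifted it. I carried it upright past the red rack, brought it in over the lip, lowered it onto the flat and released it.
- **Final checks:** the bar's middle was within about 1 mm of the hook centre in both directions. The rack looked level, did not move between two pictures taken 0.05 s apart, and the force on the tool was about zero.
- **Disagreements:** before the grasp, the wrist and top cameras differed by about 4 mm on where the bar's middle was, so I used a value in between. The wrist camera also measured the bar about 5 mm short. Contact with the hook came a few millimetres lower than expected, with about 7 N of force.
- **Not measured:** I did not re-measure the red rack or the other items. The force readings on the way showed only the rack's own weight until it met the hook.

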